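Load the calibration plate in an air permeability tester

TASK

The round perforated calibration plate lies on the deck of the air permeability tester. Push it with the fingertips, flat along the deck and without lifting it, until it is centred on the round steel test seat, with an even rim of the seat showing all round; then press the raised clamp lever down by its crossbar, gently, until the clamp ring rests on the plate. Let go with the clamp left down, and leave the other things where they stand.

Things in the scene. Friction and masses are not known exactly. Their poses are not given: they have to be found in the camera images.
- tester: Beige bench instrument, fixed: a flat box 470 deep (x) x 380 mm wide (y), its flat deck 60 mm above the table. Origin at table level under the seat centre; +x to its rear, z up. The deck runs from x = -220 mm (front edge) to +142 mm; from there to +250 mm a rear housing stands 42 mm above the deck and carries the clamp lever's pivot.
- seat (a point): Centre of the round test seat, on the deck surface (60 mm above the table). The seat is a flat steel disc 150 mm in diameter, flush with the deck, with a dark test opening 51 mm in diameter in its middle; it does not obstruct sliding.
- plate: Loose flat round aluminium calibration plate, 120 mm in diameter, 10 mm thick, about 0.3 kg, with a small field of dark holes in its middle. Origin at the centre of its underside, z up. It starts flat on the deck in front of the seat. It slides with ordinary friction and stops when no longer pushed.
- clamp (a joint): Angle of the clamp lever about its pivot, rad. 0: lever level and the clamp ring resting on a plate that lies on the seat; grows as the lever rises (about 1.0 to 1.2 when raised at the start, stop at 1.25). The hinge is stiff: the lever stays where it is left; about 2 to 3 N on the crossbar moves it down.
- crossbar (a point): Middle of the lever's black crossbar: level round bar 18 mm thick, 80 mm long (along tester y), at the free end, 225 mm from the pivot. The lever is a black bar 18 mm wide, 14 mm thick. 170 mm from the pivot hangs the steel clamp ring (94 mm outer diameter, four-legged open spider), its underside 50 mm below the lever's axis.
- pivot (a point): Pivot of the clamp lever: 170 mm behind the seat centre (tester +x) and 60 mm above the deck; its axis is the tester's y. With the lever at angle a, the crossbar is 225*cos(a) mm in front of the pivot (towards the tester's -x) and 225*sin(a) mm above it.
- pick_glass: Small folding magnifier, steel, 40 x 36 mm and 49 mm high, loose on the deck beside the seat towards the rear. Origin at the centre of its underside. Leave alone.
- spare_ring: Small loose steel ring, 68 mm outer diameter, 14 mm high, on the deck beside the seat towards the rear. Origin at the centre of its underside. Leave alone.
- cutter: Round specimen cutter on the table beside the tester: aluminium disc 128 mm in diameter with a knob, 96 mm high. Origin at the centre of its underside. Leave alone.
- weight: Steel check weight with a knob on the table beside the tester, 48 mm in diameter, 80 mm high. Origin at the centre of its underside. Leave alone.
Things that resemble listed ones, but are neither listed nor needed, are in the scene too. Several things have the shape of the plate; the one meant has the colours described above.

How it is judged:
By the outcome, as a careful person would: the job done as asked, in the order asked, and still so for the second after the job is handed in, with the robot touching nothing.
It also fails if it takes over 64 s, if anything falls off the work surface, if the arm or the gripper's body presses on something with over 40 N, if the wrist force passes 120 N, or if a joint passes its speed limit or range.

ROBOT

A 6-joint arm with a two-finger parallel gripper is mounted at the origin on the work surface. World frame = base frame: x ahead of the robot, y to its left, z up, the work surface at z = 0. Lengths are in m, angles in rad, forces in N, time in s.
With the tool pointing down it reaches from about 0.325 to 0.925 m from the base axis. Payload 3.1 kg.
Tool frame: the origin (TCP) lies where the fingers leave the gripper's body, on its centre line; the fingertips stand 73 mm ahead of it and the grasp point (between the pads) lies 54 mm ahead of it; z points along the fingers, y is the line along which they close (so a half turn about z gives the same grasp; the last joint's range is limited). The gripper opens to 85 mm and grips with 20 to 120 N. Pads are 22 mm wide; open, the fingers measure 114 mm over their backs; the gripper's body (76 mm by 85 mm) begins 54 mm behind the grasp point. The pads swing forward as they close: fully open they stand 13 mm farther back than shut.
Start: joints at [1.028, 0.217, 1.613, -0, 1.311, -0.112], TCP at [0.261, 0.568, 0.304] pointing down, gripper open.
Joint ranges: [-2.75, 2.75], [-0.78, 2.1], [0.31, 2.55], [-1.13, 4.27], [0.13, 2.63], [-2.58, 2.58]. Speed limits (rad/s): [2.79, 2.79, 3.14, 3.14, 3.14, 3.14].

INTERFACE

Orientations are given as a unit quaternion [w, x, y, z].
In Python, from cell import readout, vision, hand_in, finder gives the robot as it stands.
- The arm moves only by the tool apply_moves, never from a script. Its argument "motion" is text: rows parted by semicolons, each of 7 numbers parted by spaces: the shift along the tool's x, y, z in cm, then the turn, a rotation vector about the tool's x, y, z in rad, then the opening, from 0 (shut) to 1 (fully open). A call has 1 to 12 rows; each row shifts and turns the commanded pose from where the row before left it, along the tool's axes as they then stand; what a row does not reach is not made up. A row lasts 1/12 s, in which the tool goes at most 41.7 mm and 7.16 degrees, less where a joint would pass 70% of its speed; a pose out of reach is approached as far as the arm can. A call is refused whole if a number of a shift passes 4.17 or a number of a turn 0.125, either way. A call with a gripper value outside its range is refused whole. The fingers move at their own pace and stop on an object; "grip_force" is the grip in N (left out, the last holds). Time passes only in rows, so rows that do not move let the fingers close. It gives the time, the measured TCP pose, the force, the opening and the grip force at its end, in the units of the state.
- readout.state(): the state, without advancing time (a new reading comes with each control period).
- vision.read_camera(name): name is "side" or "top"; returns (picture, depth): 420x560x3 uint8, blue, green, red; 420x560 float32, m along the optical axis (not along the pixel's ray), 0 where there is no reading.
- vision.camera_params(name): a dict with "intrinsics" (3x3 intrinsics, pixels), "camera_from_world" (4x4, takes a point from world to camera coordinates). Camera axes: x right, y down, z forward; pixel columns grow to the right and rows downward; lengths in m; the calibration is good to about 2 mm. A picture is of the moment at which its call begins. camera_params takes no time and is no camera call.
- hand_in(): hands the job in; it is judged then, once.
Trained networks look in the newest picture that a camera, given by its name, has taken for a name from the list of things; names that differ only in an ending like _2 or _b are one class to them, and where a whole thing is asked for, a point or a joint stands for the part that bears it (a point fixed in the world has none). Each returns a list of dicts, best first, with "conf" (0 to 1); they miss things now and then, are a little off and sometimes report something else, mostly with a low value. They report only what shows in the picture. A call takes as long as a camera call. They do not tell look-alikes from the thing itself.
- finder.outline_of(camera, thing): "region" (420x560 bool, what is visible of it).
- finder.tip_of(camera, thing): "xyz" ([x, y, z] in m, in the coordinates of the camera as it stood for that picture, good to about 4 mm: a listed point, or the origin of a listed thing).
The state is a dict: "time_s": time; "joint_positions": joint angles; "dq": joint speeds; "effort": joint torques, N m; "tool_pos": TCP position; "tool_rot": TCP orientation; "force": force on the tool from outside, world axes, zero at the start; "torque": the same for the moment, N m; "grip_width": finger opening in m; "grasp_force": force on a finger pad.
Only numpy, scipy, OpenCV 4.12 (cv2) and the standard library are available. Lean on these libraries where they do the work, as an engineer would, in place of code of your own. Each camera call takes 0.05 s, during which the arm holds its last target. There are 200 camera calls.

## Working session

There is one attempt and no reset: what is moved stays moved. The work goes in short steps, Python scripts to look and compute and a tool call to move; the robot and the scene stay as the last step left them, time stands still between calls to the robot, and variables do not carry over. Pictures are saved under pics/ and viewed, at most 10 in all, crops included, and the job is handed in when it is done.

Besides the shell and the picture viewer there is one more tool, called after ">>>" by a JSON object that holds its "fn" and its "kwargs", one argument or row to a line. apply_moves: Moves the arm, as the interface text tells. Its arguments: {"type":"object","properties":{"motion":{"type":"string"},"grip_force":{"type":"number"}},"required":["motion"]}

```bash
mkdir -p pics; ls; cat > h.py <<'E'
from cell import readout, vision, hand_in, finder
import numpy as np, cv2
def cam(n):
    p=vision.camera_params(n); return np.array(p["intrinsics"]),np.array(p["camera_from_world"])
def c2w(n,x):
    K,T=cam(n); return (np.linalg.inv(T)@np.r_[x,1])[:3]
def px(n,w):
    K,T=cam(n); c=T@np.r_[w,1]; q=K@c[:3]; return q[:2]/q[2]
def ray(n,u,v,z):
    "pixel to world on plane z"
    K,T=cam(n); I=np.linalg.inv(T); o=I[:3,3]; d=I[:3,:3]@np.linalg.inv(K)@np.array([u,v,1.]); return o+d*(z-o[2])/d[2]
E
python3 - <<'E'
from h import *
np.set_printoptions(precision=4,suppress=True)
ims=[]
for n in("top","side"):
    im,d=vision.read_camera(n); cv2.imwrite(f"pics/{n}0.png",im); np.save(f"pics/{n}0d.npy",d)
    for t in("tester","seat","plate","crossbar","pivot","pick_glass","spare_ring","cutter","weight"):
        for r in finder.tip_of(n,t)[:4]:
            w=c2w(n,r["xyz"]); print(n,t,round(r["conf"],2),w,px(n,w).round(0))
s=readout.state(); print(s)
E
```

```text
pics
top tester 0.66 [0.6092 0.004  0.0021] [284. 180.]
top seat 0.7 [0.6097 0.0039 0.061 ] [284. 176.]
top plate 0.91 [ 0.6894 -0.3254 -0.0025] [410. 151.]
top plate 0.85 [ 0.4402 -0.2888 -0.0008] [397. 246.]
top plate 0.58 [ 0.4815 -0.0568  0.0609] [308. 227.]
top plate 0.58 [ 0.2612 -0.2328  0.0016] [376. 316.]
top crossbar 0.6 [0.6934 0.0098 0.3272] [280. 112.]
top pick_glass 0.69 [ 0.7112 -0.1317  0.0591] [338. 137.]
top spare_ring 0.67 [0.6964 0.1457 0.0598] [229. 142.]
top cutter 0.93 [ 0.5158 -0.4748  0.0008] [469. 217.]
top cutter 0.3 [ 0.5201  0.4131 -0.0038] [129. 212.]
top weight 0.87 [ 0.5203  0.4089 -0.0012] [130. 212.]
side tester 0.8 [ 0.6095  0.0074 -0.0003] [297. 224.]
side tester 0.46 [0.6061 0.0109 0.0603] [296. 211.]
side seat 0.66 [0.6075 0.01   0.0593] [297. 211.]
side plate 0.76 [ 0.6876 -0.3296  0.0014] [381. 285.]
side plate 0.61 [ 0.2627 -0.2355 -0.0037] [239. 328.]
side plate 0.55 [ 0.4767 -0.0592  0.0632] [274. 239.]
side crossbar 0.93 [0.6932 0.0058 0.3279] [326. 137.]
side pivot 0.57 [0.7742 0.0148 0.1182] [338. 180.]
side pick_glass 0.73 [ 0.7119 -0.12
[... 256 characters left out ...]
r 0.73 [ 0.7122 -0.1267  0.0609] [347. 225.]
side cutter 0.72 [ 0.4755 -0.0603  0.06  ] [273. 240.]
side weight 0.79 [ 0.5127  0.4107 -0.001 ] [221. 169.]
side weight 0.71 [0.6035 0.0099 0.0611] [296. 211.]
{'time_s': 1.0, 'joint_positions': array([ 1.0278,  0.2169,  1.6134,  0.    ,  1.3113, -0.1122]), 'dq': array([-0.0007,  0.0028, -0.0012,  0.0001, -0.0035,  0.0001]), 'effort': array([  0.    , -39.69  , -30.4262,  -0.0001,   0.0007,   0.    ]), 'tool_pos': array([0.261 , 0.5679, 0.3039]), 'tool_rot': array([-0.    ,  0.2138,  0.9769,  0.    ]), 'force': array([-0.1751, -0.2801, -0.0151]), 'torque': array([ 0.0233, -0.0316, -0.0503]), 'grasp_force': 0.0, 'grip_width': 0.08509040061965889}
```

```bash
python3 - <<'E'
from h import *
a=cv2.imread("pics/top0.png"); 
cv2.imwrite("pics/crop.png",cv2.resize(a[90:300,180:460],None,fx=2.8,fy=2.8,interpolation=cv2.INTER_CUBIC))
E
```

```text
(no output)
```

View pics/top0.png

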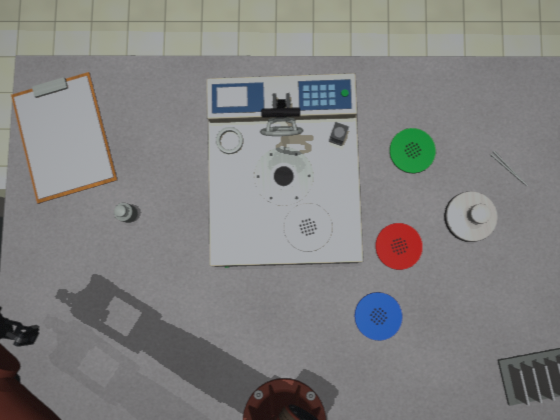

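View pics/crop.png

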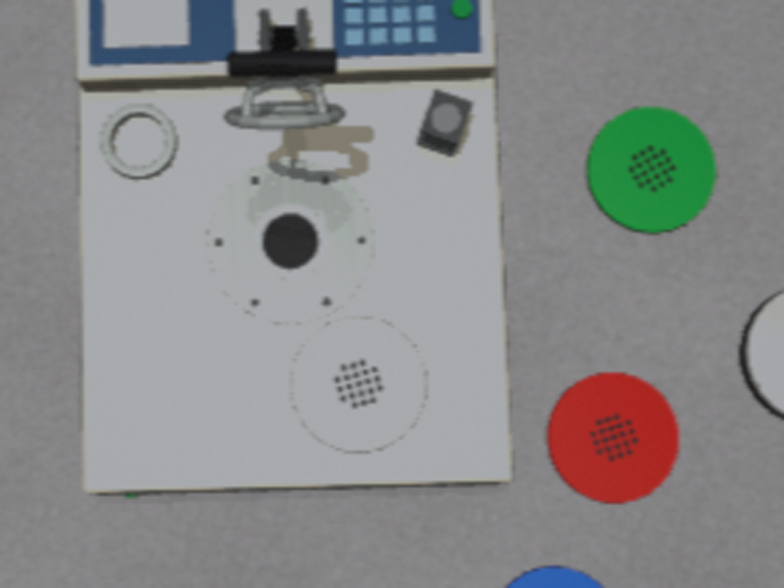

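View pics/side0.png

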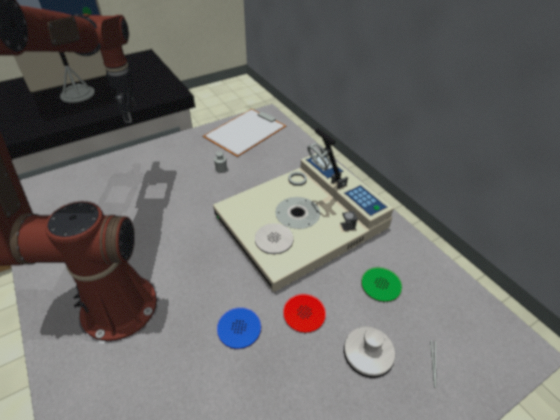

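The candidates for the plate are green (412,150), red (399,246), blue (378,316), and the bare aluminium one on the deck in front of the seat (308,227). By its description I choose the deck one. The crop confirms it: aluminium with a dark hole field. The seat opening is at (284,176), the crossbar is raised at (280,112), and the spare ring and pick glass stand to the rear. Next I refine the centres.

```bash
cat >> h.py <<'E'
def blobs(im,u,v,r,thr=110):
    g=cv2.cvtColor(im,cv2.COLOR_BGR2GRAY).astype(float); yy,xx=np.mgrid[:420,:560]
    m=(np.hypot(xx-u,yy-v)<r); w=np.clip(thr-g,0,None)*m
    return (w*xx).sum()/w.sum(),(w*yy).sum()/w.sum(),w.sum()
E
python3 - <<'E'
from h import *
np.set_printoptions(precision=4,suppress=True)
t=cv2.imread("pics/top0.png"); s=cv2.imread("pics/side0.png")
h=blobs(t,283.6,176,13); S=ray("top",h[0],h[1],.06); print("seat",h,S)
p=blobs(t,308,227,13,140); P=ray("top",p[0],p[1],.07); print("plate",p,P)
# side
h=blobs(s,297.5,212,11); print("seat side",h,ray("side",h[0],h[1],.06))
p=blobs(s,274,238,9,150); print("plate side",p,ray("side",p[0],p[1],.07))
for u,v in((210.3,265.7),(362,261.4)): print(ray("top",u,v,.06))
d=P-S; print(d, np.degrees(np.arctan2(-d[1],-d[0])), np.hypot(*d[:2]))
# deck screw holes and depth
D=np.load("pics/top0d.npy")
for u,v in((308,227),(320,250),(250,220)):
    K,T=cam("top"); print(c2w("top",np.linalg.inv(K)@[u,v,1]*D[v,u]))
E
```

```text
seat (np.float64(283.1897032574743), np.float64(175.61590807675145), np.float64(17928.0)) [0.6102 0.0058 0.06  ]
plate (np.float64(307.6858134155744), np.float64(226.75867386276022), np.float64(2594.0)) [ 0.4811 -0.056   0.07  ]
seat side (np.float64(297.3446514423077), np.float64(211.7478966346154), np.float64(6656.0)) [0.6076 0.0064 0.06  ]
plate side (np.float64(273.9567307692308), np.float64(237.51923076923077), np.float64(416.0)) [ 0.4785 -0.0581  0.07  ]
[0.3829 0.1837 0.06  ]
[ 0.3979 -0.1901  0.06  ]
[-0.1291 -0.0619  0.01  ] 25.612239951874297 0.1431266990555532
[ 0.4803 -0.0567  0.0722]
[ 0.4248 -0.0872  0.057 ]
[0.4974 0.0875 0.059 ]
```

>>> {"fn": "apply_moves", "kwargs": {
  "motion": "-2.4 -3.15 0 0 0 0 1;-2.4 -3.15 0 0 0 0 1;-2.4 -3.15 0 0 0 0 1;-2.4 -3.15 0 0 0 0 1;-2.4 -3.15 0 0 0 0 1;-2.4 -3.15 0 0 0 0 1;-2.4 -3.15 0 0 0 0 1;-2.4 -3.15 0 0 0 0 1;-2.4 -3.15 0 0 0 0 1;-2.4 -3.15 0 0 0 0 1;-2.4 -3.15 0 0 0 0 1;-2.4 -3.15 0 0 0 0 1"
}}

```text
time_s: 2.0
tool_pos: [0.3648, 0.1025, 0.3044]
tool_rot: [0.001, 0.213, 0.977, 0.0]
force: [1.0, 1.0, -0.8]
grip_width: 0.0856
grasp_force: 0.0
```

>>> {"fn": "apply_moves", "kwargs": {
  "motion": "-2.4 -3.15 0 0 0 0 1;-2.4 -3.15 0 0 0 0 1;-2.4 -3.15 0 0 0 0 1;-2.4 -3.15 0 0 0 0 1;-2.4 -3.15 0 0 0 0 1;0 0 0 0 0 0.124 1;0 0 0 0 0 0.124 1;0 0 0 0 0 0.124 1;0 0 0 0 0 0.124 1;0 0 0 0 0 0.124 1;0 0 0 0 0 0.124 1;0 0 0 0 0 0.124 1"
}}

```text
time_s: 3.0
tool_pos: [0.4081, -0.0891, 0.3041]
tool_rot: [0.0, 0.607, 0.795, 0.0]
force: [-0.4, 0.8, -0.2]
grip_width: 0.0855
grasp_force: 0.0
```

>>> {"fn": "apply_moves", "kwargs": {
  "motion": "0 0 0 0 0 0.124 1;0 0 0 0 0 0.124 1;0 0 0 0 0 0.124 1;0 0 0 0 0 0.124 1;0 0 0 0 0 0.124 1;0 0 0 0 0 0.124 1;0 0 0 0 0 0.124 1;0 0 0 0 0 0.124 1;0 0 0 0 0 0.124 1;0 0 0 0 0 0.124 1;0 0 0 0 0 0.124 1;0 0 0 0 0 0 1"
}}

```text
time_s: 4.0
tool_pos: [0.4081, -0.089, 0.3041]
tool_rot: [0.0, 0.972, 0.236, 0.0]
force: [-0.2, -0.6, 0.3]
grip_width: 0.0854
grasp_force: 0.0
```

>>> {"fn": "apply_moves", "kwargs": {
  "motion": "0 0 3.9 0 0 0.03 1;0 0 3.9 0 0 0 1;0 0 3.9 0 0 0 1;0 0 3.9 0 0 0 1;0 0 0 0 0 0 1;0 0 0 0 0 0 1"
}}

```text
time_s: 4.5
tool_pos: [0.4062, -0.0883, 0.1461]
tool_rot: [-0.002, 0.975, 0.223, -0.003]
force: [0.8, -1.1, 0.7]
grip_width: 0.0851
grasp_force: 0.0
```

>>> {"fn": "apply_moves", "kwargs": {
  "motion": "0 0 0.3 0 0 0 1;0 0 0.3 0 0 0 1;0 0 0.3 0 0 0 1;0 0 0 0 0 0 1"
}}

```text
time_s: 4.83
tool_pos: [0.4092, -0.0895, 0.1405]
tool_rot: [0.001, 0.975, 0.223, 0.001]
force: [0.2, -1.2, 0.3]
grip_width: 0.0859
grasp_force: 0.0
```

```bash
python3 - <<'E'
from h import *
np.set_printoptions(precision=4,suppress=True)
im,d=vision.read_camera("side"); cv2.imwrite("pics/side1.png",cv2.resize(im[130:290,180:390],None,fx=3.6,fy=3.6,interpolation=cv2.INTER_CUBIC))
s=readout.state();print(s["tool_pos"],s["force"],s["tool_rot"])
E
```

```text
[ 0.409  -0.0894  0.1403] [-0.0478  0.0433 -0.1057] [0.0008 0.9749 0.2227 0.0012]
```

View pics/side1.png

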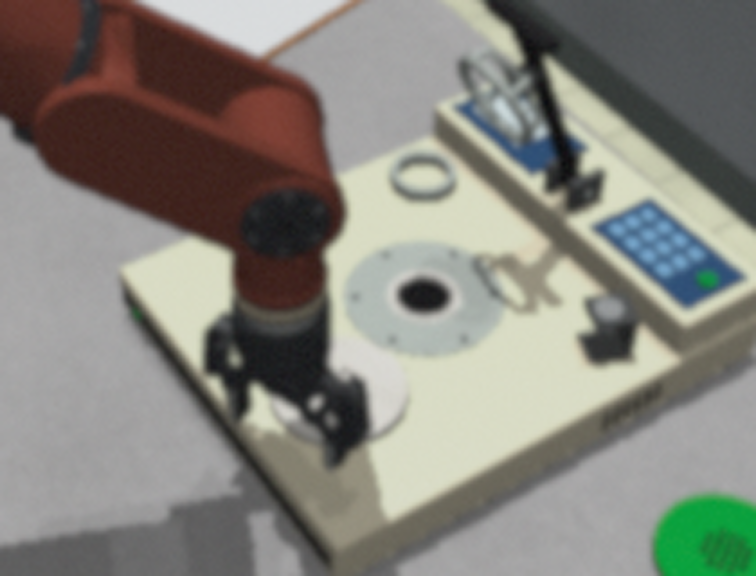

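The view shows the fingers on the robot side of the plate, with the right tip at about pixel (273,259). I'll check the tip height.

```bash
python3 - <<'E'
from h import *
for o in (.045,.055):
  for z in (.06,.068,.081): print(o,z,px("side",[.409+.434*o,-.0895-.9*o,z]))
E
```

```text
0.045 0.06 [271.91782589 262.28344524]
0.045 0.068 [271.90933362 260.61105398]
0.045 0.081 [271.89535382 257.8580013 ]
0.055 0.06 [274.75711192 263.78889861]
0.055 0.068 [274.76262146 262.11830228]
0.055 0.081 [274.77169154 259.36808398]
```

>>> {"fn": "apply_moves", "kwargs": {
  "motion": "0 0 0.2 0 0 0 1;0 0 0.2 0 0 0 1;0 0 0 0 0 0 1"
}}

```text
time_s: 5.13
tool_pos: [0.4079, -0.089, 0.1348]
tool_rot: [-0.0, 0.975, 0.223, -0.0]
force: [-0.6, -0.4, -0.2]
grip_width: 0.0854
grasp_force: 0.0
```

>>> {"fn": "apply_moves", "kwargs": {
  "motion": "0 0 0.15 0 0 0 1;0 0 0 0 0 0 1;0 0 0.15 0 0 0 1;0 0 0 0 0 0 1;0 0 0 0 0 0 1"
}}

```text
time_s: 5.55
tool_pos: [0.408, -0.089, 0.1318]
tool_rot: [-0.0, 0.975, 0.223, -0.0]
force: [0.4, -1.3, 0.1]
grip_width: 0.0855
grasp_force: 0.0
```

>>> {"fn": "apply_moves", "kwargs": {
  "motion": "0 0 0.15 0 0 0 1;0 0 0 0 0 0 1;0 0 0.15 0 0 0 1;0 0 0 0 0 0 1;0 0 0 0 0 0 1"
}}

```text
time_s: 5.97
tool_pos: [0.408, -0.089, 0.1288]
tool_rot: [-0.0, 0.975, 0.223, -0.0]
force: [0.3, 0.7, 0.2]
grip_width: 0.0847
grasp_force: 0.0
```

>>> {"fn": "apply_moves", "kwargs": {
  "motion": "0 0 0.2 0 0 0 1;0 0 0 0 0 0 1;0 0 0.2 0 0 0 1;0 0 0 0 0 0 1;0 0 0 0 0 0 1"
}}

```text
time_s: 6.38
tool_pos: [0.408, -0.089, 0.1247]
tool_rot: [-0.0, 0.975, 0.223, -0.0]
force: [-0.1, 0.7, 0.2]
grip_width: 0.0855
grasp_force: 0.0
```

>>> {"fn": "apply_moves", "kwargs": {
  "motion": "0 0.2 0.1 0 0 0 1;1 0 0 0 0 0 1;0.7 0 0 0 0 0 1;0.5 0 0 0 0 0 1;0.5 0 0 0 0 0 1;0.5 0 0 0 0 0 1;0.5 0 0 0 0 0 1;0.5 0 0 0 0 0 1;0.5 0 0 0 0 0 1;0.5 0 0 0 0 0 1;0.5 0 0 0 0 0 1;0 0 0 0 0 0 1"
}}

```text
time_s: 7.38
tool_pos: [0.4615, -0.0658, 0.1241]
tool_rot: [0.0, 0.975, 0.223, 0.001]
force: [-0.2, 0.5, -0.8]
grip_width: 0.0853
grasp_force: 0.3
```

```bash
python3 - <<'E'
from h import *
np.set_printoptions(precision=4,suppress=True)
im,d=vision.read_camera("top"); cv2.imwrite("pics/top2.png",cv2.resize(im[100:280,200:370],None,fx=3.3,fy=3.3,interpolation=cv2.INTER_CUBIC))
for n in("top","side"):
    if n=="side": vision.read_camera(n)
    for r in finder.tip_of(n,"plate")[:4]:
        w=c2w(n,r["xyz"]); print(n,round(r["conf"],2),w,px(n,w))
s=readout.state();print(s["tool_pos"],s["force"])
E
```

```text
top 0.88 [ 0.5088 -0.0427  0.0619] [302.2537 215.8437]
top 0.87 [ 0.2556 -0.2351 -0.0016] [376.8562 318.2681]
top 0.86 [ 0.439  -0.2883 -0.0025] [396.8619 246.1787]
top 0.61 [ 0.692  -0.3286 -0.002 ] [410.921  150.0094]
side 0.9 [ 0.505  -0.0447  0.0665] [279.0211 232.1878]
side 0.68 [ 0.2634 -0.2373 -0.004 ] [240.0442 328.5903]
side 0.64 [ 0.4348 -0.2919 -0.0046] [303.251  315.0843]
side 0.64 [ 0.6884 -0.33   -0.0024] [380.8772 285.3169]
[ 0.4608 -0.0662  0.1242] [-0.1133 -1.2246 -0.3   ]
```

View pics/top2.png

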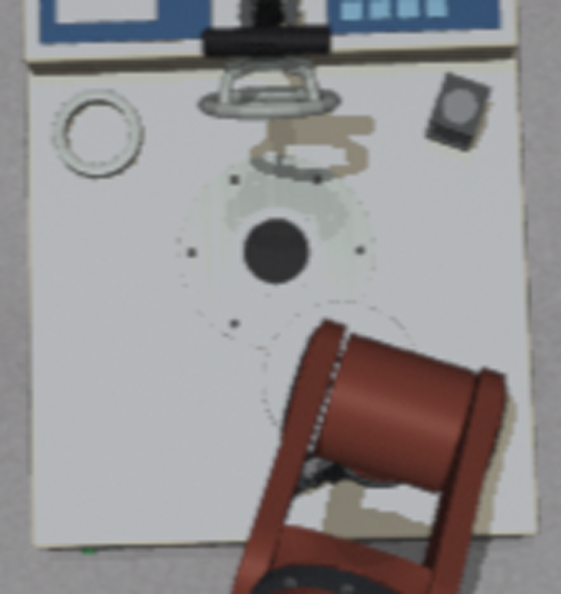

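The picture shows the plate moving ahead of the fingers, rim front at crop (344,300), still nested. The red wrist reaches ahead of the gripper at crop (330,322), so I'll check its clearance to the clamp.

```bash
python3 - <<'E'
from h import *
np.set_printoptions(precision=3,suppress=True)
im,d=vision.read_camera("top");K,T=cam("top");I=np.linalg.inv(T)
v,u=np.mgrid[100:280,200:370]; D=d[v,u]; ok=D>0
p=np.stack([(u-K[0,2])/K[0,0]*D,(v-K[1,2])/K[1,1]*D,D,np.ones_like(D)],-1)[ok]@I.T
b=im[v,u][ok].astype(int); red=(b[:,2]>b[:,1]+40)&(p[:,2]>.12)
q=p[red]; i=q[:,0].argsort()[-8:]; print(q[i][:,:3], q[:,2].max())
print("front z>.2", q[q[:,2]>.2][:,0].max())
blk=(p[:,2]>.13)&(p[:,0]>.6)&(~red); q=p[blk]
for z in np.arange(.13,.35,.03):
    m=abs(q[:,2]-z)<.015
    if m.any(): print(z.round(2), q[m][:,0].min(), q[m][:,1].min(), q[m][:,1].max())
E
```

```text
[[ 0.502 -0.029  0.387]
 [ 0.502 -0.031  0.387]
 [ 0.502 -0.025  0.386]
 [ 0.502 -0.035  0.386]
 [ 0.503 -0.033  0.384]
 [ 0.504 -0.025  0.387]
 [ 0.504 -0.033  0.385]
 [ 0.504 -0.027  0.384]] 0.48364282305048245
front z>.2 0.5044455508859391
0.13 0.7627634568337383 -0.009885038843094072 0.031211924358354827
0.16 0.7614816974819263 0.0017425913556464046 0.01817192528000889
0.19 0.7500041055696585 0.0013497155788956307 0.017264194575404235
0.22 0.6812815541910728 -0.017231291337842954 0.03353923484008628
0.25 0.6687551031352221 -0.03866736962899735 0.053996376224292104
0.28 0.6542348683317717 -0.03853014749252924 0.05136453446964711
0.31 0.6520269893928621 -0.02127587774139422 0.04019215092439116
0.34 0.6833916917757568 -0.030865757840533636 0.04815537670193847
```

>>> {"fn": "apply_moves", "kwargs": {
  "motion": "0.5 0 0 0 0 0 1;0.5 0 0 0 0 0 1;0.5 0 0 0 0 0 1;0.5 0 0 0 0 0 1;0.5 0 0 0 0 0 1;0.5 0 0 0 0 0 1;0.5 0 0 0 0 0 1;0.5 0 0 0 0 0 1;0.5 0 0 0 0 0 1;0.5 0 0 0 0 0 1;0.5 0 0 0 0 0 1;0 0 0 0 0 0 1"
}}

```text
time_s: 8.63
tool_pos: [0.5111, -0.0418, 0.1241]
tool_rot: [0.0, 0.975, 0.223, 0.001]
force: [-1.0, 0.4, -0.4]
grip_width: 0.0853
grasp_force: 0.4
```

>>> {"fn": "apply_moves", "kwargs": {
  "motion": "0.5 0 0 0 0 0 1;0.5 0 0 0 0 0 1;0.5 0 0 0 0 0 1;0.5 0 0 0 0 0 1;0.5 0 0 0 0 0 1;0.5 0 0 0 0 0 1;0.5 0 0 0 0 0 1;0.4 0 0 0 0 0 1;0.3 0 0 0 0 0 1;0.2 0 0 0 0 0 1;0 0 0 0 0 0 1;0 0 0 0 0 0 1"
}}

```text
time_s: 9.63
tool_pos: [0.5499, -0.023, 0.124]
tool_rot: [0.0, 0.975, 0.222, 0.001]
force: [0.2, -0.7, 0.2]
grip_width: 0.0856
grasp_force: 0.5
```

>>> {"fn": "apply_moves", "kwargs": {
  "motion": "0.4 0 0 0 0 0 1;0.3 0 0 0 0 0 1;0.2 0 0 0 0 0 1;0 0 0 0 0 0 1;-0.5 0 0 0 0 0 1;-2 0 0 0 0 0 1;-3 0 0 0 0 0 1;-3 0 0 0 0 0 1;-2 0 0 0 0 0 1;0 0 0 0 0 0 1;0 0 0 0 0 0 1"
}}

```text
time_s: 10.55
tool_pos: [0.4627, -0.0651, 0.1241]
tool_rot: [0.0, 0.975, 0.222, 0.001]
force: [-0.2, -0.4, 0.4]
grip_width: 0.0853
grasp_force: 0.0
```

```bash
cat >> h.py <<'E'
def look(name):
    np.set_printoptions(precision=4,suppress=True)
    S0={"top":np.array([.6102,.0058]),"side":np.array([.6076,.0064])}
    for n in("top","side"):
        im,d=vision.read_camera(n)
        u,v=px(n,[*S0[n],.07]); R=13 if n=="top" else 9
        for r in finder.tip_of(n,"plate")[:5]:
            w=c2w(n,r["xyz"])
            if abs(w[2]-.06)<.02: print(n,"finder",round(r["conf"],2),w)
        for k in range(4): u,v,q=blobs(im,u,v,R,150 if n=="top" else 160)
        P=ray(n,u,v,.07)[:2]; print(n,u,v,q,P,"plate-seat",P-S0[n])
        c=px(n,[*S0[n],.065]).astype(int)
        cr=im[c[1]-55:c[1]+55,c[0]-70:c[0]+70]; cv2.imwrite(f"pics/{name}_{n}.png",cv2.resize(cr,None,fx=5,fy=5,interpolation=cv2.INTER_CUBIC))
    print(readout.state()["tool_pos"])
E
python3 -c "
from h import *
look('l1')"
```

```text
top 284.9324462640737 176.0801774138519 2931.0 [0.6072 0.0013] plate-seat [-0.003  -0.0045]
side finder 0.85 [0.6007 0.001  0.0645]
side 298.8360128617363 210.35369774919613 311.0 [0.6095 0.0013] plate-seat [ 0.0019 -0.0051]
[ 0.4645 -0.0648  0.1245]
```

View pics/l1_top.png

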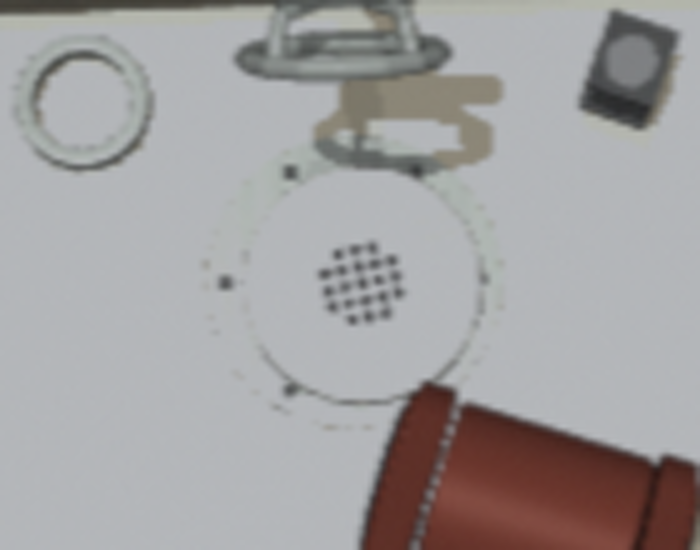

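The plate sits on the seat, with the hole field at crop (362,283) and the seat centre near (355,282), so it is a few mm short and to the right. I'll refine the seat centre from its six screws.

```bash
python3 - <<'E'
from h import *
np.set_printoptions(precision=4,suppress=True)
t=cv2.imread("pics/top0.png"); W=[]
for x,y in((255,180),(361,240),(326,302),(255,302),(219,242),(326,180)):
    u,v=180+x/2.8,90+y/2.8
    for k in range(3): u,v,q=blobs(t,u,v,2.5,140)
    W.append(ray("top",u,v,.06)); print(u,v,q,W[-1])
W=np.array(W); A=np.c_[2*W[:,:2],np.ones(6)]; s=np.linalg.lstsq(A,(W[:,:2]**2).sum(1),rcond=None)[0]; print("circle",s[:2],np.sqrt(s[2]+s[0]**2+s[1]**2),"mean",W.mean(0))
g=cv2.cvtColor(t,cv2.COLOR_BGR2GRAY)
for th in(70,90,110,130): print(th,ray("top",*blobs(t,283.2,175.6,13,th)[:2],.06))
# plate rim check: radial dark line around the moved plate in a fresh image
im,_=vision.read_camera("top"); g=cv2.cvtColor(im,cv2.COLOR_BGR2GRAY).astype(np.float32)
def samp(w): p=px("top",w).astype(np.float32); return cv2.getRectSubPix(g,(1,1),tuple(map(float,p)))[0,0]
C=np.array([.6072,.0013]); pts=[]
for a in np.arange(0,2*np.pi,.1):
    rs=np.arange(.054,.066,.0005); val=[samp([*(C+r*np.array([np.cos(a),np.sin(a)])),.07]) for r in rs]
    i=int(np.argmin(val))
    if np.median(val)-val[i]>6 and np.median(val)>150: pts.append(C+rs[i]*np.array([np.cos(a),np.sin(a)]))
pts=np.array(pts); A=np.c_[2*pts,np.ones(len(pts))]; s=np.linalg.lstsq(A,(pts**2).sum(1),rcond=None)[0]; print(len(pts),"rim",s[:2],np.sqrt(s[2]+s[0]**2+s[1]**2))
E
```

```text
270.68888888888887 154.04444444444445 315.0 [0.6652 0.038  0.06  ]
308.6825396825397 175.44973544973544 189.0 [ 0.6111 -0.0582  0.06  ]
296.1344537815126 197.37394957983193 238.0 [ 0.5553 -0.0271  0.06  ]
270.6 197.53333333333333 180.0 [0.5543 0.0368 0.06  ]
257.6523605150215 176.1459227467811 233.0 [0.6083 0.0701 0.06  ]
295.7261904761905 153.32034632034632 924.0 [ 0.6675 -0.0252  0.06  ]
circle [0.6105 0.0057] 0.06418776419896431 mean [0.6103 0.0057 0.06  ]
70 [0.6106 0.0057 0.06  ]
90 [0.6102 0.0058 0.06  ]
110 [0.6102 0.0058 0.06  ]
130 [0.6102 0.0058 0.06  ]
35 rim [0.6088 0.0021] 0.06179288971225533
```

>>> {"fn": "apply_moves", "kwargs": {
  "motion": "0 0 0 0 0 -0.12 1;0 0 0 0 0 -0.12 1;0 0 0 0 0 -0.12 1;0 0 0 0 0 -0.12 1;0 0 0 0 0 -0.12 1;0 0 0 0 0 0 1;1.3 2.2 0 0 0 0 1;1.3 2.2 0 0 0 0 1;1.3 2.2 0 0 0 0 1;1.3 2.2 0 0 0 0 1;0 0 0 0 0 0 1;0 0 0 0 0 0 1"
}}

```text
time_s: 11.8
tool_pos: [0.5668, -0.0634, 0.124]
tool_rot: [0.0, 0.866, 0.5, 0.0]
force: [-0.3, 0.6, 0.5]
grip_width: 0.0856
grasp_force: 0.0
```

>>> {"fn": "apply_moves", "kwargs": {
  "motion": "1 0 0 0 0 0 1;0.6 0 0 0 0 0 1;0.4 0 0 0 0 0 1;0.2 0 0 0 0 0 1;0.2 0 0 0 0 0 1;0.2 0 0 0 0 0 1;0.2 0 0 0 0 0 1;0 0 0 0 0 0 1;0 0 0 0 0 0 1"
}}

```text
time_s: 12.55
tool_pos: [0.5792, -0.0395, 0.124]
tool_rot: [0.0, 0.866, 0.501, 0.0]
force: [0.3, -1.4, -0.4]
grip_width: 0.0853
grasp_force: 0.5
```

>>> {"fn": "apply_moves", "kwargs": {
  "motion": "-0.5 0 0 0 0 0 1;-3 0 0 0 0 0 1;-3 0 0 0 0 0 1;-3 0 0 0 0 0 1;0 0 0 0 0 0 1;0 0 0 0 0 0 1"
}}

```text
time_s: 13.05
tool_pos: [0.531, -0.1229, 0.1239]
tool_rot: [-0.0, 0.866, 0.499, 0.0]
force: [0.4, -0.1, 0.5]
grip_width: 0.0853
grasp_force: 0.0
```

```bash
python3 -c "
from h import *
look('l2')"
```

```text
top finder 0.83 [0.6043 0.0033 0.0615]
top 283.8624147613317 175.95186522262335 2493.0 [0.6075 0.004 ] plate-seat [-0.0027 -0.0018]
side finder 0.58 [ 0.6005 -0.0011  0.0599]
side 298.28233679670655 208.63846304646148 25505.0 [0.6124 0.0089] plate-seat [0.0048 0.0025]
[ 0.5323 -0.121   0.124 ]
```

View pics/l2_top.png

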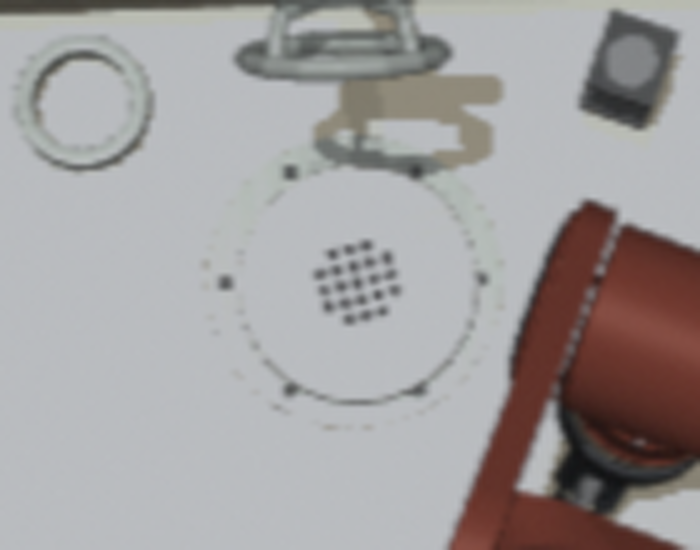

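>>> {"fn": "apply_moves", "kwargs": {
  "motion": "1.4 -1.87 0 0 0 0 1;1.4 -1.87 0 0 0 0 1;1.4 -1.87 0 0 0 0 1;0 0 0 0 0 0.122 1;0 0 0 0 0 0.122 1;0 0 0 0 0 0.122 1;0 0 0 0 0 0.122 1;0 0 0 0 0 0 1;2 0 0 0 0 0 1;1.5 0 0 0 0 0 1;0 0 0 0 0 0 1;0 0 0 0 0 0 1"
}}

```text
time_s: 14.25
tool_pos: [0.5343, -0.038, 0.124]
tool_rot: [0.0, 0.96, 0.279, -0.0]
force: [-0.1, 0.1, -0.5]
grip_width: 0.0853
grasp_force: 0.0
```

```bash
python3 -c "
from h import *
s=readout.state(); a,b=s['tool_rot'][1:3]; y=2*np.arctan2(b,a); x=np.array([np.cos(y),np.sin(y)]); r=np.array([x[1],-x[0]])
T=np.array([.6103,.0057])-.0525*x-.0029*r; d=T-s['tool_pos'][:2]; print(np.degrees(y),s['tool_pos'],T,'along',d@x,'right',d@r)"
```

```text
32.3682203215367 [ 0.53425701 -0.03801519  0.12400402] [ 0.56440465 -0.0199569 ] along 0.03513110456208188 right 0.0008873162913045706
```

>>> {"fn": "apply_moves", "kwargs": {
  "motion": "1 0.1 0 0 0 0 1;1 0 0 0 0 0 1;0.5 0 0 0 0 0 1;0.3 0 0 0 0 0 1;0.2 0 0 0 0 0 1;0.2 0 0 0 0 0 1;0.2 0 0 0 0 0 1;0.1 0 0 0 0 0 1;0 0 0 0 0 0 1;0 0 0 0 0 0 1"
}}

```text
time_s: 15.08
tool_pos: [0.5633, -0.021, 0.1236]
tool_rot: [-0.0, 0.961, 0.277, -0.001]
force: [-2.7, -0.4, 1.1]
grip_width: 0.0853
grasp_force: 1.2
```

>>> {"fn": "apply_moves", "kwargs": {
  "motion": "-0.5 0 0 0 0 0 1;-3 0 0 0 0 0 1;-3 0 0 0 0 0 1;-3 0 0 0 0 0 1;-3 0 0 0 0 0 1;0 0 -4 0 0 0 1;0 0 0 0 0 0 1;0 0 0 0 0 0 1"
}}

```text
time_s: 15.75
tool_pos: [0.4598, -0.0884, 0.1665]
tool_rot: [0.002, 0.961, 0.276, 0.003]
force: [-0.4, -0.7, -1.1]
grip_width: 0.0856
grasp_force: 0.0
```

```bash
python3 -c "
from h import *
look('l3')
import cv2
a=cv2.imread('pics/l3_top.png');b=cv2.imread('pics/l3_side.png'); cv2.imwrite('pics/l3.png',cv2.resize(np.hstack([a[:,80:620],b[:,100:600]]),None,fx=.76,fy=.76))"
```

```text
top finder 0.91 [0.6082 0.0043 0.0612]
top 283.7734219269103 175.409634551495 3010.0 [0.6089 0.0042] plate-seat [-0.0013 -0.0016]
side finder 0.96 [ 0.6017 -0.      0.0597]
side finder 0.25 [ 0.7105 -0.126   0.0596]
side 298.4222222222222 209.48888888888888 270.0 [0.6106 0.0053] plate-seat [ 0.003  -0.0011]
[ 0.4579 -0.0871  0.1633]
```

View pics/l3.png

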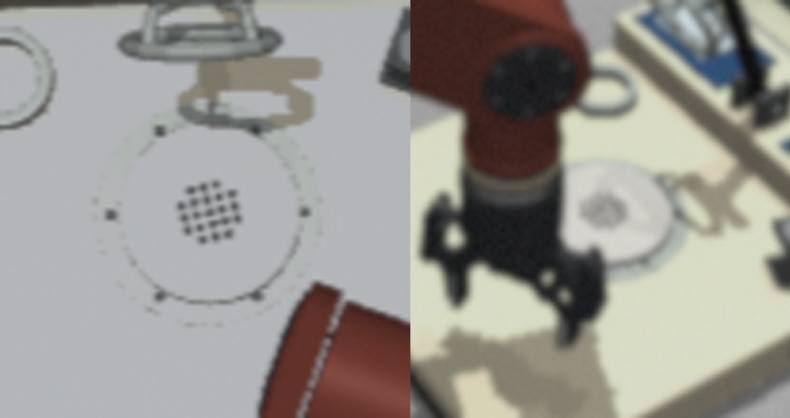

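The plate is centred to about 1–2 mm: all six screws show evenly round it, with the hole field at (209,212). Next I rise, close the fingers and go to the crossbar.

>>> {"fn": "apply_moves", "kwargs": {
  "motion": "0 0 -3.7 0 0 0.065 0;0 0 -3.7 0 0 0.065 0;0 0 -3.7 0 0 0.065 0;0 0 -3.7 0 0 0.065 0;0 0 -3.7 0 0 0.065 0;0 0 -3.7 0 0 0.065 0;0 0 -3.7 0 0 0.065 0;0 0 -3.7 0 0 0.065 0;0 0 0 0 0 0 0;0 0 0 0 0 0 0",
  "grip_force": 20
}}

```text
time_s: 16.78
tool_pos: [0.4593, -0.0875, 0.4623]
tool_rot: [0.001, 1.0, 0.021, 0.002]
force: [0.0, -0.3, -0.4]
grip_width: -0.0002
grasp_force: 0.0
```

```bash
python3 - <<'E'
from h import *
np.set_printoptions(precision=4,suppress=True)
s=readout.state(); a,b=s['tool_rot'][1:3]; y=2*np.arctan2(b,a); x=np.array([np.cos(y),np.sin(y)]); r=np.array([x[1],-x[0]])
for n in("top","side"):
    vision.read_camera(n)
    for k in("crossbar","pivot","seat"):
        for q in finder.tip_of(n,k)[:1]: print(n,k,round(q["conf"],2),c2w(n,q["xyz"]))
d=np.array([.695,.009])-s['tool_pos'][:2]; print(np.degrees(y),s['tool_rot'],s['tool_pos'],s['grip_width'],'along',d@x,'right',d@r)
E
```

```text
top crossbar 0.93 [0.6949 0.0074 0.3278]
top pivot 0.62 [0.7779 0.0106 0.1146]
side crossbar 0.66 [0.691  0.0056 0.328 ]
side pivot 0.56 [0.7763 0.0107 0.1193]
side seat 0.82 [0.6048 0.0091 0.0617]
2.399861613491505 [0.0008 0.9998 0.0209 0.0023] [ 0.4593 -0.0875  0.4623] -0.00023964649020682778 along 0.23953825213984156 right -0.08650771569591617
```

>>> {"fn": "apply_moves", "kwargs": {
  "motion": "3.4 -1.23 0 0 0 0 0;3.4 -1.23 0 0 0 0 0;3.4 -1.23 0 0 0 0 0;3.4 -1.23 0 0 0 0 0;3.4 -1.23 0 0 0 0 0;3.4 -1.23 0 0 0 0 0;3.4 -1.23 0 0 0 0 0;0 0 0 0 0 0 0;0 0 2 0 0 0 0;0 0 1.8 0 0 0 0;0 0 0 0 0 0 0;0 0 0 0 0 0 0"
}}

```text
time_s: 18.18
tool_pos: [0.6916, 0.0083, 0.4195]
tool_rot: [-0.0, 1.0, 0.02, -0.002]
force: [-0.6, -0.5, 0.3]
grip_width: -0.0002
grasp_force: 0.0
```

>>> {"fn": "apply_moves", "kwargs": {
  "motion": "0.5 0 0 0 0 0 0;0 0 0.2 0 0 0 0;0 0 0.2 0 0 0 0;0 0 0.2 0 0 0 0;0 0 0.2 0 0 0 0;0 0 0 0 0 0 0"
}}

```text
time_s: 18.68
tool_pos: [0.6972, 0.0085, 0.4136]
tool_rot: [-0.0, 1.0, 0.02, -0.0]
force: [-0.5, -0.2, -0.2]
grip_width: 0.0001
grasp_force: 0.0
```

>>> {"fn": "apply_moves", "kwargs": {
  "motion": "-0.2 0 0.2 0 0 0 0;-0.3 0 0.2 0 0 0 0;-0.3 0 0.2 0 0 0 0;-0.3 0 0.2 0 0 0 0;-0.3 0 0.2 0 0 0 0;-0.3 0 0.2 0 0 0 0"
}}

```text
time_s: 19.18
tool_pos: [0.6801, 0.0079, 0.4043]
tool_rot: [0.0, 1.0, 0.02, 0.001]
force: [-2.2, -0.3, 9.4]
grip_width: -0.0001
grasp_force: 4.1
```

>>> {"fn": "apply_moves", "kwargs": {
  "motion": "-0.5 0 0.3 0 0 0 0;-0.5 0 0.3 0 0 0 0;-0.5 0 0.32 0 0 0 0;-0.5 0 0.32 0 0 0 0;-0.45 0 0.33 0 0 0 0;-0.45 0 0.33 0 0 0 0;-0.45 0 0.33 0 0 0 0;-0.45 0 0.33 0 0 0 0"
}}

```text
time_s: 19.85
tool_pos: [0.6407, 0.0063, 0.3811]
tool_rot: [0.0, 1.0, 0.021, -0.0]
force: [-9.3, -0.2, 14.9]
grip_width: 0.0003
grasp_force: 7.4
```

>>> {"fn": "apply_moves", "kwargs": {
  "motion": "-0.3 0 0 0 0 0 0;-0.3 0 0 0 0 0 0;0 0 0 0 0 0 0"
}}

```text
time_s: 20.1
tool_pos: [0.6353, 0.0061, 0.3773]
tool_rot: [0.0, 1.0, 0.02, -0.0]
force: [-3.8, -0.0, 7.5]
grip_width: -0.0001
grasp_force: 3.4
```

>>> {"fn": "apply_moves", "kwargs": {
  "motion": "0 0 -1 0 0 0 0;1.2 0 0 0 0 0 0;0 0 0.6 0 0 0 0;0 0 0.2 0 0 0 0;-0.2 0 0.2 0 0 0 0;-0.6 0 0.4 0 0 0 0;-0.6 0 0.43 0 0 0 0;-0.6 0 0.45 0 0 0 0;-0.58 0 0.45 0 0 0 0"
}}

```text
time_s: 20.85
tool_pos: [0.6216, 0.0055, 0.3583]
tool_rot: [-0.0, 1.0, 0.02, -0.0]
force: [-0.5, 0.2, 0.7]
grip_width: -0.0001
grasp_force: 0.3
```

>>> {"fn": "apply_moves", "kwargs": {
  "motion": "-0.5 0 0.5 0 0 0 0;-0.5 0 0.5 0 0 0 0;-0.48 0 0.52 0 0 0 0;-0.47 0 0.53 0 0 0 0;-0.45 0 0.55 0 0 0 0;-0.42 0 0.56 0 0 0 0;-0.4 0 0.57 0 0 0 0;-0.38 0 0.58 0 0 0 0"
}}

```text
time_s: 21.52
tool_pos: [0.5861, 0.004, 0.3152]
tool_rot: [-0.0, 1.0, 0.02, -0.0]
force: [0.2, 0.0, 0.4]
grip_width: 0.0
grasp_force: 0.2
```

```bash
python3 - <<'E'
from h import *
np.set_printoptions(precision=4,suppress=True)
for n in("top","side"):
    im,_=vision.read_camera(n)
    for q in finder.tip_of(n,"crossbar")[:2]: print(n,round(q["conf"],2),c2w(n,q["xyz"]))
print(readout.state()["tool_pos"],readout.state()["force"])
cv2.imwrite("pics/press.png",cv2.resize(im[110:270,200:400],None,fx=3,fy=3,interpolation=cv2.INTER_CUBIC))
E
```

```text
top 0.77 [0.5861 0.0093 0.2321]
side 0.65 [0.5815 0.0019 0.2329]
[0.5865 0.004  0.3155] [ 0.6317 -0.1367 -0.2962]
```

View pics/press.png

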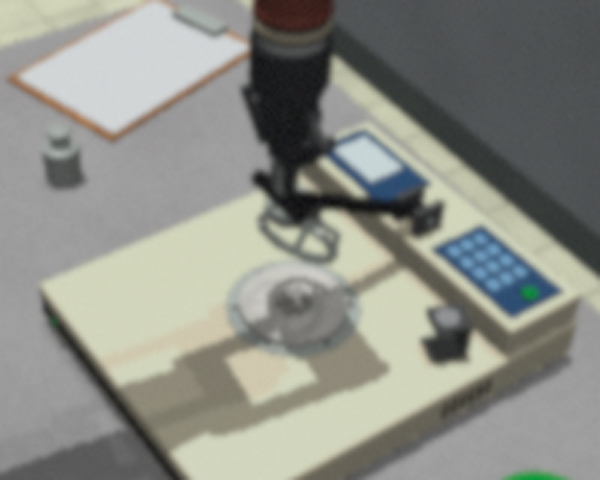

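The lever follows down under the tips (bar near (290,190)) and the plate is undisturbed on the seat.

>>> {"fn": "apply_moves", "kwargs": {
  "motion": "-0.34 0 0.6 0 0 0 0;-0.33 0 0.6 0 0 0 0;-0.31 0 0.6 0 0 0 0;-0.29 0 0.6 0 0 0 0;-0.27 0 0.6 0 0 0 0;-0.25 0 0.6 0 0 0 0;-0.23 0 0.6 0 0 0 0;-0.2 0 0.6 0 0 0 0;-0.18 0 0.6 0 0 0 0;-0.15 0 0.6 0 0 0 0;-0.12 0 0.5 0 0 0 0;-0.1 0 0.5 0 0 0 0"
}}

```text
time_s: 22.72
tool_pos: [0.5588, 0.0029, 0.2453]
tool_rot: [-0.0, 1.0, 0.02, -0.0]
force: [0.2, 0.4, 0.4]
grip_width: -0.0002
grasp_force: 0.0
```

>>> {"fn": "apply_moves", "kwargs": {
  "motion": "-0.07 0 0.5 0 0 0 0;-0.06 0 0.5 0 0 0 0;-0.05 0 0.5 0 0 0 0;-0.04 0 0.4 0 0 0 0;-0.03 0 0.3 0 0 0 0;0 0 0.3 0 0 0 0;0 0 0 0 0 0 0"
}}

```text
time_s: 23.3
tool_pos: [0.5562, 0.0028, 0.2202]
tool_rot: [-0.0, 1.0, 0.02, -0.001]
force: [0.6, 0.6, -0.1]
grip_width: 0.0001
grasp_force: 0.0
```

>>> {"fn": "apply_moves", "kwargs": {
  "motion": "0 0 0.3 0 0 0 0;0 0 0.3 0 0 0 0;0 0 0.2 0 0 0 0;0 0 0.2 0 0 0 0;0 0 0.2 0 0 0 0;0 0 0.1 0 0 0 0"
}}

```text
time_s: 23.8
tool_pos: [0.5564, 0.0028, 0.2075]
tool_rot: [-0.0, 1.0, 0.02, -0.0]
force: [0.8, 0.5, 0.0]
grip_width: 0.0006
grasp_force: 0.0
```

>>> {"fn": "apply_moves", "kwargs": {
  "motion": "0 0 0.1 0 0 0 0;0 0 0.1 0 0 0 0;0 0 0.1 0 0 0 0"
}}

```text
time_s: 24.05
tool_pos: [0.5565, 0.0027, 0.2049]
tool_rot: [0.0, 1.0, 0.02, 0.0]
force: [-0.5, -0.3, 0.3]
grip_width: -0.0002
grasp_force: 0.0
```

>>> {"fn": "apply_moves", "kwargs": {
  "motion": "0 0 0.1 0 0 0 0;0 0 0.05 0 0 0 0"
}}

```text
time_s: 24.22
tool_pos: [0.5564, 0.0028, 0.2033]
tool_rot: [-0.0, 1.0, 0.02, -0.0]
force: [-0.5, 0.1, 0.1]
grip_width: 0.0002
grasp_force: 0.0
```

>>> {"fn": "apply_moves", "kwargs": {
  "motion": "0 0 0.1 0 0 0 0;0 0 0.05 0 0 0 0;0 0 0 0 0 0 0"
}}

```text
time_s: 24.47
tool_pos: [0.5564, 0.0028, 0.2017]
tool_rot: [-0.0, 1.0, 0.02, -0.0]
force: [-0.6, -0.3, -0.1]
grip_width: 0.0004
grasp_force: 0.0
```

```bash
python3 - <<'E'
from h import *
np.set_printoptions(precision=4,suppress=True)
for n in("top","side"):
    im,_=vision.read_camera(n)
    for q in finder.tip_of(n,"crossbar")[:2]: print(n,round(q["conf"],2),c2w(n,q["xyz"]))
print(readout.state()["tool_pos"],readout.state()["force"])
cv2.imwrite("pics/press2.png",cv2.resize(im[140:270,220:380],None,fx=4,fy=4,interpolation=cv2.INTER_CUBIC))
E
```

```text
top 0.86 [0.5535 0.0049 0.1208]
side 0.66 [0.5526 0.0011 0.1206]
[0.5565 0.0028 0.202 ] [ 0.4449  0.1922 -0.2407]
```

>>> {"fn": "apply_moves", "kwargs": {
  "motion": "0 0 0.05 0 0 0 0;0 0 0.05 0 0 0 0;0 0 0 0 0 0 0"
}}

```text
time_s: 24.92
tool_pos: [0.5566, 0.0028, 0.2015]
tool_rot: [0.0, 1.0, 0.02, 0.0]
force: [-1.5, 0.4, 4.4]
grip_width: -0.0004
grasp_force: 1.9
```

>>> {"fn": "apply_moves", "kwargs": {
  "motion": "0 0 0.05 0 0 0 0;0 0 0.05 0 0 0 0;0 0 0 0 0 0 0"
}}

```text
time_s: 25.17
tool_pos: [0.5567, 0.0028, 0.2014]
tool_rot: [0.0, 1.0, 0.02, 0.0]
force: [-4.1, 0.7, 8.3]
grip_width: -0.0
grasp_force: 4.2
```

The force rises without any further travel, so the ring is resting on the plate. Now I release straight up.

>>> {"fn": "apply_moves", "kwargs": {
  "motion": "0 0 -0.2 0 0 0 0;0 0 -0.5 0 0 0 0;0 0 -2 0 0 0 0;0 0 -3 0 0 0 0;0 0 -4 0 0 0 0;0 0 -4 0 0 0 0;-3 0 0 0 0 0 0;-4 0 0 0 0 0 0;-4 0 0 0 0 0 0;-4 0 0 0 0 0 0;0 0 0 0 0 0 0;0 0 0 0 0 0 0"
}}

```text
time_s: 26.17
tool_pos: [0.4046, -0.0031, 0.3362]
tool_rot: [0.0, 1.0, 0.02, 0.0]
force: [0.3, -0.2, 0.8]
grip_width: 0.0001
grasp_force: 0.0
```

```bash
python3 - <<'E'
from h import *
np.set_printoptions(precision=4,suppress=True)
o=[]
for n in("top","side"):
    im,_=vision.read_camera(n)
    for t in("crossbar","plate","pick_glass","spare_ring"):
        for q in finder.tip_of(n,t)[:3]:
            w=c2w(n,q["xyz"])
            if w[2]>.04: print(n,t,round(q["conf"],2),w)
    c=px(n,[.63,.006,.07]).astype(int); o.append(cv2.resize(im[c[1]-50:c[1]+60,c[0]-50:c[0]+50],None,fx=4,fy=4,interpolation=cv2.INTER_CUBIC))
cv2.imwrite("pics/fin.png",np.hstack(o)); print(readout.state()["tool_pos"],readout.state()["force"])
E
```

```text
top crossbar 0.86 [0.554  0.0053 0.1176]
top plate 0.67 [0.6057 0.0034 0.0598]
top pick_glass 0.72 [ 0.7124 -0.1325  0.0576]
top spare_ring 0.73 [0.6997 0.1434 0.0592]
side crossbar 0.59 [0.5526 0.0032 0.1177]
side pick_glass 0.78 [ 0.7104 -0.129   0.0646]
side pick_glass 0.25 [0.5528 0.0014 0.1184]
side spare_ring 0.49 [0.6957 0.1468 0.0604]
[ 0.4071 -0.0034  0.3368] [-0.2836  0.5847  0.3734]
```

View pics/fin.png

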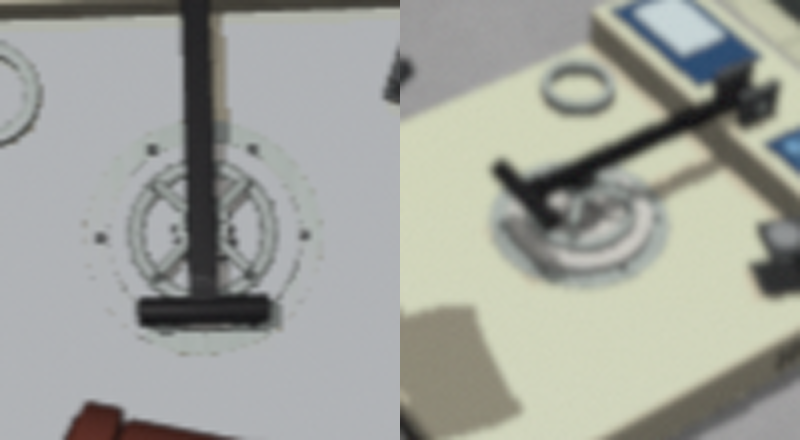

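The clamp ring is down flat on the plate with the crossbar level near (205,312). An even rim of the seat shows all round, and the pick glass and spare ring haven't moved.

```bash
python3 -c "
from cell import hand_in
print(hand_in())"
```

```text
the job is handed in; nothing more can be done
None
```

The plate was pushed flat onto the test seat and sits within about 2 mm of centre by the top camera. The clamp is down with its ring resting on the plate and the arm is clear; the job was handed in at about 26 s of the 64 s limit.

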